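Park the brazing torch and hang up the ear defenders

ROBOT

A 6-joint arm with a two-finger parallel gripper is mounted at the origin on the work surface. World frame = base frame: x ahead of the robot, y to its left, z up, the work surface at z = 0. Lengths are in m, angles in rad, forces in N, time in s.
With the tool pointing down it reaches from about 0.2 to 0.875 m from the base axis. Payload 3.4 kg.
Tool frame: the origin (TCP) lies between the finger pads; the fingertips stand robot.finger_overhang ahead of it and the grasp point (between the pads) is the TCP (robot.finger_overhang is the distance from the TCP to the fingertips, in m); z points along the fingers, y is the line along which they close (so a half turn about z gives the same grasp; the last joint's range is limited). The gripper opens to 94 mm and grips with 3 to 60 N. Pads are 16 mm wide; open, the fingers measure 119 mm over their backs; the gripper's body (75 mm by 177 mm) begins 78 mm behind the grasp point.
Start: joints at [1.109, 0.276, 1.505, -0, 1.361, -0.121], TCP at [0.192, 0.542, 0.224] pointing down, gripper open.
Joint ranges: [-2.89, 2.89], [-0.75, 2.08], [0.22, 2.7], [-1.18, 4.32], [0.11, 2.71], [-2.7, 2.7]. Speed limits (rad/s): [2.57, 2.57, 3.14, 3.14, 3.14, 3.14].

INTERFACE

Orientations are given as a unit quaternion [w, x, y, z].
In Python, from station import robot, capture, camera_params, close_job, recognise gives the robot as it stands.
- The arm moves only by the tool arm_command, never from a script. Its argument "deltas" is a list of rows, each an object of numbers: "tx", "ty", "tz": the shift along the world's x, y, z in cm; "turn": the turn about the world's z in degrees. A call has exactly 8 rows; each row is the pose to reach, as a shift and turn from the pose commanded when the call began; what a row does not reach only later rows make up. A row lasts 1/8 s, in which the tool goes at most 62.5 mm and 10.7 degrees, less where a joint would pass 70% of its speed; a pose out of reach is approached as far as the arm can. A call with a gripper value outside its range is refused whole. "jaw" is the opening, from 0 (shut) to 1 (fully open), set as the call begins (left out, the last holds). The fingers move at their own pace and stop on an object; the grip force is fixed at half the most. Time passes only in rows, so rows that repeat a pose let the fingers close, or fill a call up. It gives the time, the measured TCP pose, the force, the opening and the grip force at its end, in the units of the state.
- robot.get_obs(): the state, without advancing time (a new reading comes with each control period).
- capture(name): name is "scene" or "side" or "wrist"; returns the picture (420x560x3 uint8, blue, green, red); there is no depth.
- camera_params(name): a dict with "mtx" (3x3 intrinsics, pixels), "world_to_cam" (4x4, takes a point from world to camera coordinates); the wrist camera has in their place "hand_eye" (4x4, takes a point from camera to tool coordinates, whose origin is the TCP and whose axes are the flange's). Camera axes: x right, y down, z forward; pixel columns grow to the right and rows downward; lengths in m; the calibration is good to about 2 mm. A picture is of the moment at which its call begins: read the wrist's pose just before it. camera_params takes no time and is no camera call.
- close_job(): hands the job in; it is judged then, once.
Trained networks look in the newest picture that a camera, given by its name, has taken for a name from the list of things; names that differ only in an ending like _2 or _b are one class to them, and where a whole thing is asked for, a point or a joint stands for the part that bears it (a point fixed in the world has none). Each returns a list of dicts, best first, with "confidence" (0 to 1); they miss things now and then, are a little off and sometimes report something else, mostly with a low value. They report only what shows in the picture. A call takes as long as a camera call. They do not tell look-alikes from the thing itself.
- recognise(camera, query): "box" ([left, top, right, bottom] in pixels, round what is visible of it).
The state is a dict: "time_s": time; "qpos": joint angles; "joint_vel": joint speeds; "tau": joint torques, N m; "eef_pos": TCP position; "orientation": TCP orientation; "ft_force": force on the tool from outside, world axes, zero at the start; "wrist_torque": the same for the moment, N m; "gripper_width": finger opening in m; "grasp_force": force on a finger pad.
Only numpy, scipy, OpenCV 4.12 (cv2) and the standard library are available. Lean on these libraries where they do the work, as an engineer would, in place of code of your own. Each camera call takes 0.05 s, during which the arm holds its last target. There are 200 camera calls.

TASK

Somebody left the ear defenders standing astride the torch rest. First hang them over the horizontal bar, one cup on each side, so that they hang freely by the padded headband. Then lay the brazing torch in its rest, handle down in the wide fork and thin neck down in the narrow fork, and leave the firebrick, jar and brush where they are.

Things in the scene. Friction and masses are not known exactly. Their poses are not given: they have to be found in the camera images.
- ear_defenders: Loose ear defenders, 0.26 kg, an upside-down U 150 high on two cups. Origin on the ground midway between the cups, z up, y from cup to cup; symmetric. Cups 54 (x) x 35 (y) x 70 high, inner faces at y = +-38, outer +-73. A thin band (y = +-65, up to z = 113) slopes in to a black padded crown block 24 (x) x 50 (y), z = 122 to 150: grip it along x, fingertips above z = 124.
- crown_under (a point): Centre of the underside of the ear defenders' crown block, 122 above the bottoms of the cups; this rests on the bar, so fingertips must stay above it. Axes as the ear defenders.
- bar: Fixed hanging bar: a round steel bar 16 in diameter and 260 long, along its own x, on two 16 mm square posts at x = +-125 (156 high, feet 40 x 80 x 8). Origin on the bench below the middle of the bar, z up. 234 clear between the posts, nothing under the bar. The top of the bar is at z = 150.
- bar_top (a point): Middle of the bar, on the top of its surface (150 above the bench); axes as the bar: x along it.
- torch: Loose brazing torch, 0.42 kg, 220 long, lying flat. Origin at the handle's underside, z up, x towards the nozzle. Ribbed aluminium handle 28 wide (y) x 30 high, x = -66 to 40: grip it along y near x = 0. Behind it a brass valve block, x = -94 to -66, 40 wide, knobs to y = +-34. In front a 12 mm round neck at z = 15, straight to x = 78, then bent level to +y; nozzle ends at x = 117, y = 39.
- torch_mid (a point): Point on the axis of the torch handle, at x = 0, 15 above its underside.
- torch_neck (a point): Point on the axis of the torch's thin neck, 56 ahead of torch_mid: the part that lies in the narrow fork.
- rest: Fixed grey steel torch rest: base plate 170 (x) x 60 x 10, origin under its centre, z up, x towards the narrow fork. Two forks open upward, 12 thick in x. Wide: x = -50, slot 34, floor z = 60, flared lips to z = 92, 54 wide outside. Narrow: x = 56, slot 18, floor z = 69, lips to z = 96, 38 outside. Handle goes in the wide slot, neck in the narrow one, valve block behind; 10 mm play each way in x.
- rest_seat (a point): Where torch_mid is when the torch is fully seated: 75 above the bench, over the rest's origin; axes as the rest.
- firebrick: Bystander: pale half firebrick 114 x 114 x 64 high, 0.9 kg, origin at the centre of its underside.
- flux_jar: Bystander: jar 68 in diameter, 85 high, standing; origin at the centre of its underside.
- wire_brush: Bystander: brush 190 long, lying along its own x; origin at its underside.
Things that resemble listed ones, but are neither listed nor needed, are in the scene too. What is shaped like the rest but turquoise is not meant.

How it is judged:
By the outcome, as a careful person would: the job done as asked, in the order asked, and still so for the second after the job is handed in, with the robot touching nothing.
It also fails if it takes over 59 s, if anything falls off the work surface, if the arm or the gripper's body presses on something with over 40 N, if the wrist force passes 120 N, or if a joint passes its speed limit or range.

## Working session

There is one attempt and no reset: what is moved stays moved. The work goes in short steps, Python scripts to look and compute and a tool call to move; the robot and the scene stay as the last step left them, time stands still between calls to the robot, and variables do not carry over. Pictures are saved under pics/ and viewed, at most 10 in all, crops included, and the job is handed in when it is done.

Besides the shell and the picture viewer there is one more tool, called after "Emit:" as a command line: name --argument value ..., lists and objects as JSON in quotes. arm_command: Moves the arm, as the interface text tells. Its arguments: {"type":"object","properties":{"deltas":{"type":"array"},"jaw":{"type":"number"}},"required":["deltas"]}

```bash
mkdir -p pics; ls
python3 - <<'E'
from station import robot, capture, camera_params, recognise
import cv2, numpy as np
o=robot.get_obs();print(o['time_s'],o['eef_pos'],o['orientation'],robot.finger_overhang)
for c in ['scene','side']:
    cv2.imwrite(f'pics/{c}0.png',capture(c))
    p=camera_params(c);print(c,np.round(p['mtx'],1).tolist(),np.round(p['world_to_cam'],4).tolist())
    for q in ['ear_defenders','bar','torch','rest','firebrick','flux_jar','wire_brush','torch_neck']:
        print(q,[(np.round(d['box']).tolist(),round(d['confidence'],2)) for d in recognise(c,q)])
E
```

```text
pics
0.0 [0.19195774 0.54143475 0.22362041] [-2.35452793e-04  1.69554878e-01  9.85520333e-01 -8.72272137e-04] 0.019
scene [[527.1, 0.0, 283.6], [0.0, 527.1, 213.7], [0.0, 0.0, 1.0]] [[-0.662, 0.7495, -0.0024, 0.3359], [0.6057, 0.5331, -0.5907, -0.2695], [-0.4415, -0.3925, -0.8069, 1.7287], [0.0, 0.0, 0.0, 1.0]]
ear_defenders []
bar [([322.0, 219.0, 388.0, 346.0], 0.67), ([188.0, 162.0, 232.0, 219.0], 0.35)]
torch [([188.0, 164.0, 233.0, 216.0], 0.81)]
rest [([406.0, 194.0, 442.0, 258.0], 0.93), ([258.0, 191.0, 301.0, 253.0], 0.79)]
firebrick [([180.0, 251.0, 245.0, 316.0], 0.97)]
flux_jar [([273.0, 318.0, 301.0, 354.0], 0.78)]
wire_brush [([124.0, 207.0, 186.0, 253.0], 0.74)]
torch_neck [([188.0, 162.0, 232.0, 215.0], 0.9)]
side [[501.7, 0.0, 287.1], [0.0, 501.7, 199.8], [0.0, 0.0, 1.0]] [[0.9929, -0.1188, -0.0115, -0.4996], [-0.0903, -0.6845, -0.7234, 0.1275], [0.078, 0.7193, -0.6903, 1.202], [0.0, 0.0, 0.0, 1.0]]
ear_defenders []
bar [([237.0, 105.0, 338.0, 186.0], 0.74), ([280.0, 295.0, 377.0, 344.0], 0.69)]
torch [([281.0, 295.0, 375.0, 339.0], 0.63)]
rest [([157.0, 130.0, 219.0, 179.0], 0.78)]
firebrick [([371.0, 191.0, 430.0, 240.0], 0.66), ([359.0, 134.0, 385.0, 172.0], 0.44), ([280.0, 294.0, 378.0, 339.0], 0.18)]
flux_jar [([359.0, 134.0, 385.0, 172.0], 0.88)]
wire_brush [([376.0, 296.0, 467.0, 316.0], 0.68)]
torch_neck [([279.0, 291.0, 377.0, 343.0], 0.56)]
```

Run:
```python
import cv2
a=cv2.imread('pics/scene0.png');b=cv2.imread('pics/side0.png')
cv2.imwrite('pics/s1.png',cv2.resize(a[150:370,110:460],(800,503),interpolation=cv2.INTER_CUBIC))
cv2.imwrite('pics/d1.png',cv2.resize(b[90:360,120:480],(800,600),interpolation=cv2.INTER_CUBIC))
```

```text
(no output)
```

View pics/s1.png

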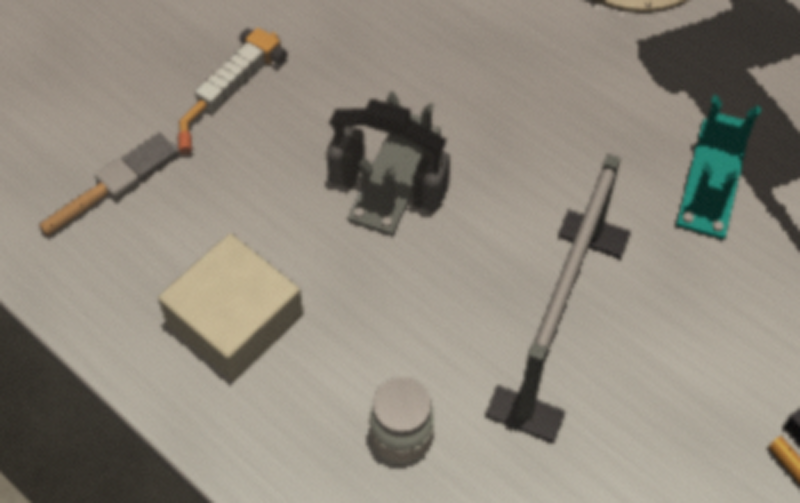

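View pics/d1.png

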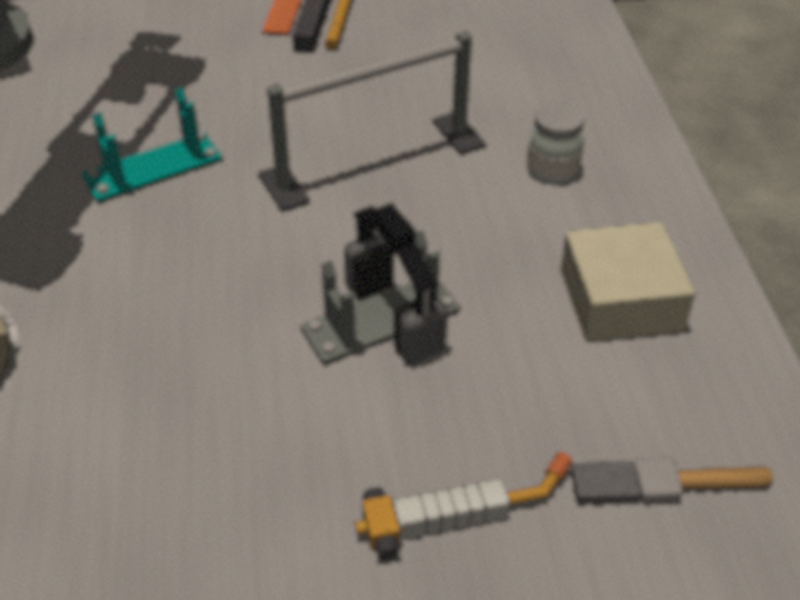

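```bash
cat > h.py <<'E'
import numpy as np, cv2
from scipy.optimize import least_squares
from scipy.spatial.transform import Rotation as R
def mats(c):
    from station import camera_params,robot
    p=camera_params(c)
    if c!='wrist': return p['mtx'],p['world_to_cam']
    o=robot.get_obs();q=o['orientation'];T=np.eye(4);T[:3,:3]=R.from_quat([q[1],q[2],q[3],q[0]]).as_matrix();T[:3,3]=o['eef_pos']
    return p['mtx'],np.linalg.inv(T@p['hand_eye'])
def proj(cm,P):
    K,W=cm;P=np.atleast_2d(P);c=P@W[:3,:3].T+W[:3,3];u=c@K.T;return u[:,:2]/u[:,2:]
def place(s,P):
    P=np.atleast_2d(P);c,d=np.cos(s[2]),np.sin(s[2]);return P@np.array([[c,d,0],[-d,c,0],[0,0,1]])+[s[0],s[1],0]
def fit(obs,s0):
    """obs: list of (cm, [(local xyz mm, (u,v))...])"""
    f=lambda s:np.concatenate([(proj(cm,place(s,np.array([a for a,_ in l])/1e3))-np.array([b for _,b in l])).ravel() for cm,l in obs])
    r=least_squares(f,s0,loss='soft_l1');return r.x,f(r.x)
def ground(cm,uv,z):
    K,W=cm;d=W[:3,:3].T@np.linalg.solve(K,[uv[0],uv[1],1]);o=-W[:3,:3].T@W[:3,3];return o+d*(z-o[2])/d[2]
E
cat > a.py <<'E'
from h import *
S,D=mats('scene'),mats('side')
s=lambda x,y:(x/2.2857+110,y/2.2857+150)
d=lambda x,y:(x/2.2222+120,y/2.2222+90)
# bar x: take towards jar (+x world)
F={'bar':([((-125,0,156),s(612,161)),((125,0,156),s(538,351)),((125,0,8),s(525,414)),((-125,0,8),s(594,234))],
          [((-125,0,156),d(276,91)),((125,0,156),d(463,38)),((-125,0,8),d(284,187)),((125,0,8),d(459,133))]),
'torch':([((-80,0,30),s(264,40)),((-66,0,30),s(253,52)),((40,0,30),s(205,95)),((117,39,15),s(183,150))],
         [((-80,0,30),d(379,510)),((40,0,30),d(495,490)),((117,39,15),d(566,460)),((-66,0,30),d(400,505))]),
'rest':([((85,-30,10),s(350,216)),((85,30,10),s(393,231))],
        [((-85,30,10),d(302,326)),((-85,-30,10),d(325,358)),((85,-30,10),d(459,305))]),
'ears':([((0,-55,35),s(345,162)),((0,55,35),s(430,188)),((0,0,150),s(390,115))],
        [((0,55,35),d(370,268)),((0,-55,35),d(420,335)),((0,0,150),d(390,222))])}
for k,(a,b) in F.items():
    x,r=fit([(S,a),(D,b)],[.5,.2,0.2]);print(k,np.round(x,4),np.degrees(x[2]).round(1),np.round(r,1))
E
python3 a.py
```

```text
bar [0.5375 0.275  0.3276] 18.8 [-1.1  0.1 -0.8  0.3 -0.6 -0.3 -0.8 -0.5 -0.8 -2.4 -0.1 -2.5 -0.6 -2.
 -0.6 -2.2]
torch [ 0.5549 -0.2611  0.0505] 2.9 [-0.4 -0.3  1.3 -2.8 -2.2 -0.1 -0.8  2.2 -1.9 -0.4  2.9 -0.2  0.5 -3.1
 -4.6  0.8]
rest [ 0.5113 -0.0052  0.3999] 22.9 [-2.   1.4 -0.2  0.7 -1.7 -0.2 -0.5  1.8 -0.1 -0.9]
ears [0.5281 0.002  0.3828] 21.9 [-0.2 -1.5 -0.2 -2.1 -1.8 -0.9 -0.3 -2.8 -0.4 -4.5  1.7 -3.4]
```

Emit:
arm_command --deltas '[{"tx": 2, "ty": -2, "tz": 3, "turn": -5}, {"tx": 5, "ty": -8, "tz": 6, "turn": -12}, {"tx": 8, "ty": -13, "tz": 9, "turn": -20}, {"tx": 11, "ty": -18, "tz": 12, "turn": -27}, {"tx": 14, "ty": -23, "tz": 14, "turn": -34}, {"tx": 17, "ty": -28, "tz": 14, "turn": -41}, {"tx": 20, "ty": -33, "tz": 14, "turn": -48}, {"tx": 23, "ty": -37, "tz": 14, "turn": -48}]' --jaw 1

```text
time_s: 1.9
eef_pos: [0.4229, 0.17, 0.3651]
orientation: [0.001, 0.556, 0.831, 0.001]
ft_force: [1.5, 1.0, -0.2]
gripper_width: 0.0939
grasp_force: 0.0
```

```bash
python3 -c "
from h import *
from station import *
o=robot.get_obs();print(o['time_s'],o['eef_pos'],o['orientation'],o['gripper_width']);print(camera_params('wrist'))"
```

```text
1.9 [0.42286453 0.17002645 0.36509848] [5.35191376e-04 5.56254523e-01 8.31011564e-01 6.32956825e-04] 0.09394040046957301
{'mtx': array([[292.30985274,   0.        , 278.69015655],
       [  0.        , 292.30985274, 208.49538825],
       [  0.        ,   0.        ,   1.        ]]), 'hand_eye': array([[ 8.22130656e-04, -9.73483141e-01, -2.28757289e-01,
         6.61168401e-02],
       [ 9.99999407e-01,  6.37035968e-04,  8.82972488e-04,
         1.11319380e-04],
       [-7.13832210e-04, -2.28757880e-01,  9.73483088e-01,
        -1.60273446e-01],
       [ 0.00000000e+00,  0.00000000e+00,  0.00000000e+00,
         1.00000000e+00]])}
```

Emit:
arm_command --deltas '[{"tx": 3, "ty": -5, "tz": 0, "turn": 0}, {"tx": 6, "ty": -10, "tz": 0, "turn": 0}, {"tx": 9, "ty": -14, "tz": 0, "turn": 0}, {"tx": 10.5, "ty": -16.8}, {"tx": 10.5, "ty": -16.8}, {"tx": 10.5, "ty": -16.8}, {"tx": 10.5, "ty": -16.8}, {"tx": 10.5, "ty": -16.8}]'

```text
invalid input at $.deltas[3]: expected keys tx, ty, tz, turn
```

Run:
```python
from h import *
from station import *
W=mats('wrist');im=capture('wrist');cv2.imwrite('pics/w1raw.png',im);np.savez('w1.npz',K=W[0],W=W[1])
print(robot.get_obs()['eef_pos'])
s=np.array([.528,.002,.383])
for p in [(0,0,150),(0,25,150),(0,-25,150),(12,25,150),(-12,25,150),(12,-25,150),(-12,-25,150)]:
    u=proj(W,place(s,np.array(p)/1e3))[0];print(p,u.round(1));cv2.circle(im,tuple(int(v) for v in u),1,(0,0,255),-1)
for p in [(85,30,10),(85,-30,10),(-85,30,10),(-85,-30,10)]:
    u=proj(W,place([.511,-.005,.4],np.array(p)/1e3))[0];print(p,u.round(1));cv2.circle(im,tuple(int(v) for v in u),1,(0,255,0),-1)
c=cv2.resize(im[60:360,80:480],(800,600));cv2.imwrite('pics/w1.png',c)
```

```text
[0.4272768  0.16428243 0.36438695]
(0, 0, 150) [300.8 324.4]
(0, 25, 150) [301.3 309.1]
(0, -25, 150) [300.4 339.4]
(12, 25, 150) [309.6 309.1]
(-12, 25, 150) [292.9 309. ]
(12, -25, 150) [308.5 339.4]
(-12, -25, 150) [292.2 339.3]
(85, 30, 10) [330.5 264.7]
(85, -30, 10) [329.5 293.4]
(-85, 30, 10) [240.9 265.5]
(-85, -30, 10) [242.  294.1]
```

View pics/w1.png

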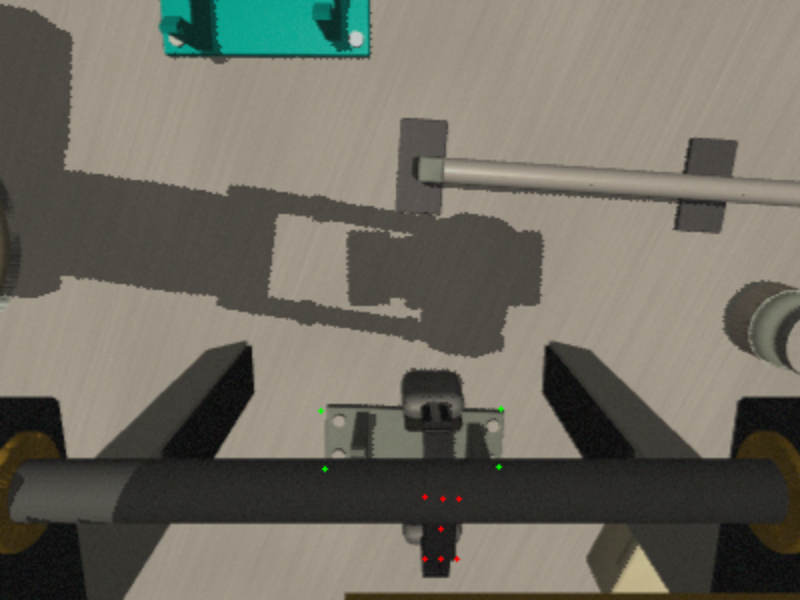

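Emit:
arm_command --deltas '[{"tx": 2.5, "ty": -5, "tz": 0, "turn": 0}, {"tx": 5, "ty": -10, "tz": 0, "turn": 0}, {"tx": 7.5, "ty": -15, "tz": 0, "turn": 0}, {"tx": 10, "ty": -20, "tz": 0, "turn": 0}, {"tx": 12.5, "ty": -25, "tz": 0, "turn": 0}, {"tx": 15, "ty": -29, "tz": 0, "turn": 0}, {"tx": 15, "ty": -29, "tz": 0, "turn": 0}, {"tx": 15, "ty": -29, "tz": 0, "turn": 0}]'

```text
time_s: 2.95
eef_pos: [0.5719, -0.1174, 0.3642]
orientation: [-0.001, 0.556, 0.831, 0.0]
ft_force: [0.2, -0.1, -0.4]
gripper_width: 0.094
grasp_force: 0.0
```

```bash
cat > look.py <<'E'
from h import *
from station import *
import sys
def look(name,marks,crop,sc):
    W=mats('wrist');im=capture('wrist');cv2.imwrite(f'pics/{name}raw.png',im);np.savez(name+'.npz',K=W[0],W=W[1])
    print(robot.get_obs()['eef_pos'],robot.get_obs()['time_s'])
    x0,y0,x1,y1=crop;im=cv2.resize(im[y0:y1,x0:x1],None,fx=sc,fy=sc,interpolation=cv2.INTER_CUBIC)
    for s,P,col in marks:
        for u in proj(W,place(s,np.array(P)/1e3)):
            cv2.circle(im,(int((u[0]-x0+.5)*sc),int((u[1]-y0+.5)*sc)),2,col,-1)
    cv2.imwrite(f'pics/{name}.png',im)
CR=[(a,b,150) for a in(12,-12) for b in(25,-25)]
RE=[(a,b,10) for a in(85,-85) for b in(30,-30)]
E
python3 - <<'E'
from look import *
look('w2',[((.528,.002,.383),CR,(0,0,255)),((.511,-.005,.4),RE,(0,255,0))],(130,20,430,245),2.66)
E
```

```text
[ 0.57171365 -0.11694784  0.36464674] 3.0
```

View pics/w2.png

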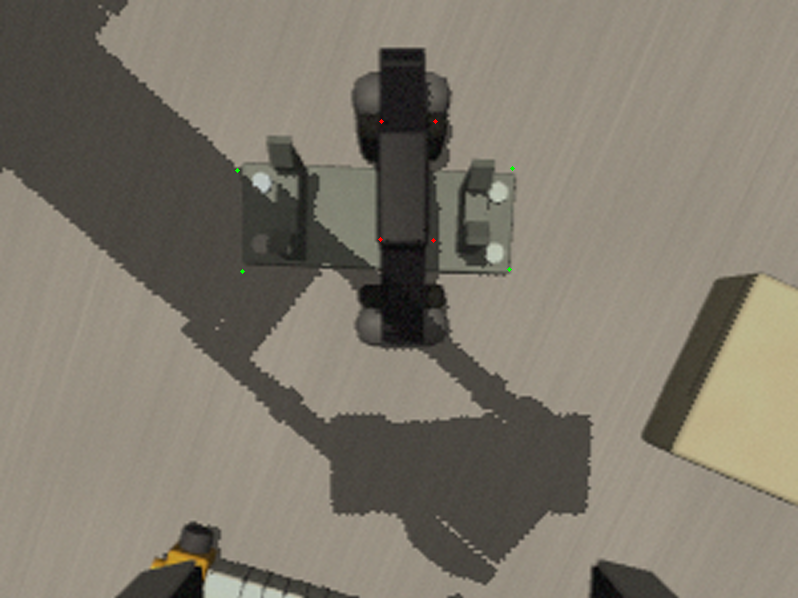

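```bash
cat > b.py <<'E'
from h import *
z=np.load('w2.npz');W=(z['K'],z['W']);w=lambda x,y:(x/2.66+129.6,y/2.66+19.6)
ears=[((-12,25,150),w(379,131)),((12,25,150),w(427,131)),((-12,-25,150),w(381,241)),((12,-25,150),w(425,241))]
rest=[((-85,30,10),w(242,163)),((85,30,10),w(515,172)),((85,-30,10),w(512,272)),((-85,-30,10),w(242,265))]
for n,l in (('ears',ears),('rest',rest)):
    x,r=fit([(W,l)],[.52,0,.38]);print(n,x.round(4),np.degrees(x[2]).round(2),r.round(1))
E
python3 b.py
```

```text
ears [ 0.5272 -0.0011  0.3949] 22.62 [-1.1 -1.3  1.1 -1.3 -1.6  1.7  1.6  1.7]
rest [ 0.5123 -0.0034  0.3657] 20.95 [-0.3  0.1  0.5 -0.2 -0.6  0.2  0.3 -0.1]
```

Emit:
arm_command --deltas '[{"tx": -1.5, "ty": 4, "tz": 0, "turn": 0}, {"tx": -3, "ty": 8, "tz": -2, "turn": 0}, {"tx": -4.5, "ty": 11.6, "tz": -5, "turn": 0}, {"tx": -4.5, "ty": 11.6, "tz": -9, "turn": 0}, {"tx": -4.5, "ty": 11.6, "tz": -13, "turn": 0}, {"tx": -4.5, "ty": 11.6, "tz": -16, "turn": 0}, {"tx": -4.5, "ty": 11.6, "tz": -16, "turn": 0}, {"tx": -4.5, "ty": 11.6, "tz": -16, "turn": 0}]'

```text
time_s: 4.0
eef_pos: [0.5278, -0.0014, 0.2062]
orientation: [0.001, 0.555, 0.832, 0.001]
ft_force: [-0.2, -0.3, 0.5]
gripper_width: 0.0939
grasp_force: 0.0
```

Emit:
arm_command --deltas '[{"tx": 0, "ty": 0, "tz": -2, "turn": 0}, {"tx": 0, "ty": 0, "tz": -4, "turn": 0}, {"tx": 0, "ty": 0, "tz": -5.5, "turn": 0}, {"tx": 0, "ty": 0, "tz": -6, "turn": 0}, {"tx": 0, "ty": 0, "tz": -6, "turn": 0}, {"tx": 0, "ty": 0, "tz": -6, "turn": 0}, {"tx": 0, "ty": 0, "tz": -6, "turn": 0}, {"tx": 0, "ty": 0, "tz": -6, "turn": 0}]'

```text
time_s: 5.0
eef_pos: [0.5274, -0.0021, 0.1448]
orientation: [0.0, 0.556, 0.831, 0.0]
ft_force: [0.2, 0.1, -0.3]
gripper_width: 0.0937
grasp_force: 0.0
```

Emit:
arm_command --deltas '[{"tx": 0, "ty": 0, "tz": 0, "turn": 0}, {"tx": 0, "ty": 0, "tz": 0, "turn": 0}, {"tx": 0, "ty": 0, "tz": 0, "turn": 0}, {"tx": 0, "ty": 0, "tz": 0, "turn": 0}, {"tx": 0, "ty": 0, "tz": 0, "turn": 0}, {"tx": 0, "ty": 0, "tz": 0, "turn": 0}, {"tx": 0, "ty": 0, "tz": 0, "turn": 0}, {"tx": 0, "ty": 0, "tz": 0, "turn": 0}]' --jaw 0

```text
time_s: 6.0
eef_pos: [0.5272, -0.002, 0.1445]
orientation: [0.0, 0.556, 0.831, 0.0]
ft_force: [0.5, 0.2, 0.9]
gripper_width: 0.0237
grasp_force: 30.0
```

Emit:
arm_command --deltas '[{"tx": 0, "ty": 0, "tz": 2, "turn": 0}, {"tx": 0, "ty": 0, "tz": 5, "turn": 0}, {"tx": 0, "ty": 0, "tz": 9, "turn": 0}, {"tx": 0, "ty": 0, "tz": 13, "turn": 0}, {"tx": 0, "ty": 0, "tz": 17, "turn": 0}, {"tx": 0, "ty": 0, "tz": 19, "turn": 0}, {"tx": 0, "ty": 0, "tz": 19, "turn": 0}, {"tx": 0, "ty": 0, "tz": 19, "turn": 0}]'

```text
time_s: 7.0
eef_pos: [0.5265, -0.0019, 0.333]
orientation: [-0.001, 0.556, 0.831, -0.001]
ft_force: [0.2, -1.0, -1.7]
gripper_width: 0.024
grasp_force: 30.0
```

Emit:
arm_command --deltas '[{"tx": 1, "ty": 3, "tz": 0, "turn": -1}, {"tx": 2, "ty": 6, "tz": 0, "turn": -2}, {"tx": 3, "ty": 9, "tz": 0, "turn": -3}, {"tx": 4, "ty": 12, "tz": 0, "turn": -3}, {"tx": 5, "ty": 15, "tz": 0, "turn": -3}, {"tx": 5, "ty": 15, "tz": 0, "turn": -3}, {"tx": 5, "ty": 15, "tz": 0, "turn": -3}, {"tx": 5, "ty": 15, "tz": 0, "turn": -3}]'

```text
time_s: 8.0
eef_pos: [0.5768, 0.147, 0.3341]
orientation: [-0.0, 0.578, 0.816, -0.001]
ft_force: [0.0, -0.3, -1.9]
gripper_width: 0.0239
grasp_force: 30.0
```

Run:
```python
from look import *
BA=[(a,b,156) for a in(117,133,-117,-133) for b in (8,-8)]
look('w3',[((.5375,.275,.3276),BA,(0,0,255))],(80,20,480,320),2)
```

```text
[0.57690124 0.14697716 0.33433124] 8.05
```

View pics/w3.png

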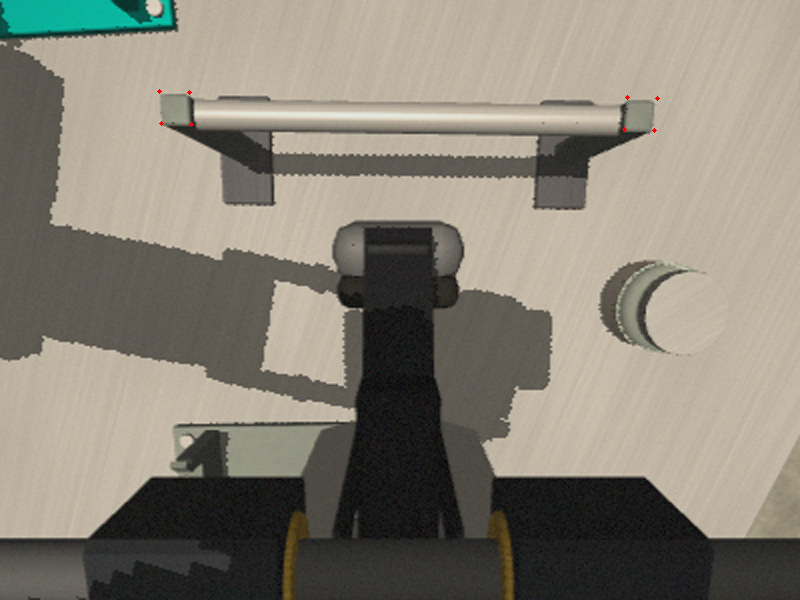

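```bash
cat > c.py <<'E'
from h import *
z=np.load('w3.npz');W=(z['K'],z['W']);w=lambda x,y:(x/2+79.75,y/2+19.75)
l=[((-133,8,156),w(160,95)),((-117,8,156),w(190,95)),((-117,-8,156),w(192,126)),((-133,-8,156),w(162,126)),
((117,8,156),w(625,100)),((133,8,156),w(655,100)),((133,-8,156),w(653,132)),((117,-8,156),w(623,132))]
x,r=fit([(W,l)],[.5375,.275,.33]);print(x.round(4),np.degrees(x[2]).round(2),r.round(1))
E
python3 c.py
```

```text
[0.5379 0.2736 0.3286] 18.83 [-0.6 -0.3 -0.6 -0.1 -0.5  0.4 -0.4  0.2  0.9 -0.1  0.8  0.1  0.2  0.1
  0.4 -0.1]
```

Emit:
arm_command --deltas '[{"tx": -0.7, "ty": 2.5, "tz": 0, "turn": 0}, {"tx": -1.5, "ty": 5, "tz": 0, "turn": -0.5}, {"tx": -2.3, "ty": 7.5, "tz": 0, "turn": -0.5}, {"tx": -3.1, "ty": 10, "tz": 0, "turn": -0.5}, {"tx": -3.9, "ty": 12.6, "tz": 0, "turn": -0.5}, {"tx": -3.9, "ty": 12.6, "tz": 0, "turn": -0.5}, {"tx": -3.9, "ty": 12.6, "tz": 0, "turn": -0.5}, {"tx": -3.9, "ty": 12.6, "tz": 0, "turn": -0.5}]'

```text
time_s: 9.05
eef_pos: [0.5386, 0.2728, 0.3346]
orientation: [0.0, 0.582, 0.814, -0.0]
ft_force: [-0.2, -0.4, -2.0]
gripper_width: 0.0237
grasp_force: 30.0
```

Emit:
arm_command --deltas '[{"tx": 0, "ty": 0, "tz": -2, "turn": 0}, {"tx": 0, "ty": 0, "tz": -4.5, "turn": 0}, {"tx": 0, "ty": 0, "tz": -7, "turn": 0}, {"tx": 0, "ty": 0, "tz": -9.5, "turn": 0}, {"tx": 0, "ty": 0, "tz": -12, "turn": 0}, {"tx": 0, "ty": 0, "tz": -13.5, "turn": 0}, {"tx": 0, "ty": 0, "tz": -14, "turn": 0}, {"tx": 0, "ty": 0, "tz": -14, "turn": 0}]'

```text
time_s: 10.05
eef_pos: [0.5386, 0.2739, 0.1949]
orientation: [0.0, 0.581, 0.814, 0.0]
ft_force: [-0.3, -0.1, -2.4]
gripper_width: 0.0241
grasp_force: 30.0
```

Emit:
arm_command --deltas '[{"tx": 0, "ty": 0, "tz": -0.6, "turn": 0}, {"tx": 0, "ty": 0, "tz": -1.2, "turn": 0}, {"tx": 0, "ty": 0, "tz": -1.6, "turn": 0}, {"tx": 0, "ty": 0, "tz": -1.9, "turn": 0}, {"tx": 0, "ty": 0, "tz": -2.1, "turn": 0}, {"tx": 0, "ty": 0, "tz": -2.2, "turn": 0}, {"tx": 0, "ty": 0, "tz": -2.2, "turn": 0}, {"tx": 0, "ty": 0, "tz": -2.2, "turn": 0}]'

```text
time_s: 11.05
eef_pos: [0.5383, 0.274, 0.1726]
orientation: [0.0, 0.581, 0.814, 0.0]
ft_force: [1.0, -0.3, -0.4]
gripper_width: 0.0242
grasp_force: 30.0
```

Emit:
arm_command --deltas '[{"tx": 0, "ty": 0, "tz": -0.1, "turn": 0}, {"tx": 0, "ty": 0, "tz": -0.1, "turn": 0}, {"tx": 0, "ty": 0, "tz": -0.1, "turn": 0}, {"tx": 0, "ty": 0, "tz": -0.1, "turn": 0}, {"tx": 0, "ty": 0, "tz": -0.1, "turn": 0}, {"tx": 0, "ty": 0, "tz": -0.1, "turn": 0}, {"tx": 0, "ty": 0, "tz": -0.1, "turn": 0}, {"tx": 0, "ty": 0, "tz": -0.1, "turn": 0}]' --jaw 0.7

```text
time_s: 12.05
eef_pos: [0.5382, 0.274, 0.1715]
orientation: [0.0, 0.581, 0.814, 0.0]
ft_force: [-0.0, -0.4, 0.6]
gripper_width: 0.0658
grasp_force: 0.0
```

Emit:
arm_command --deltas '[{"tx": 0, "ty": 0, "tz": 1, "turn": 0}, {"tx": 0, "ty": 0, "tz": 3, "turn": 0}, {"tx": 0, "ty": 0, "tz": 6, "turn": 0}, {"tx": 0, "ty": 0, "tz": 10, "turn": 0}, {"tx": 0, "ty": 0, "tz": 14, "turn": 0}, {"tx": 0, "ty": -4, "tz": 16, "turn": 0}, {"tx": 0, "ty": -9, "tz": 17, "turn": 0}, {"tx": 0, "ty": -14, "tz": 17, "turn": 0}]'

```text
time_s: 13.05
eef_pos: [0.5386, 0.1329, 0.3435]
orientation: [0.001, 0.581, 0.814, 0.001]
ft_force: [-0.1, -0.5, -0.6]
gripper_width: 0.0662
grasp_force: 0.0
```

Emit:
arm_command --deltas '[{"tx": -1, "ty": -4, "tz": 0, "turn": -10}, {"tx": -2, "ty": -8, "tz": 0, "turn": -20}, {"tx": -3, "ty": -13, "tz": 0, "turn": -30}, {"tx": -4, "ty": -18, "tz": 0, "turn": -40}, {"tx": -6, "ty": -23, "tz": 0, "turn": -50}, {"tx": -8, "ty": -28, "tz": 0, "turn": -60}, {"tx": -10, "ty": -33, "tz": 0, "turn": -70}, {"tx": -11, "ty": -39, "tz": 0, "turn": -80}]' --jaw 0.7

```text
time_s: 14.05
eef_pos: [0.4272, -0.2571, 0.3429]
orientation: [0.001, 0.969, 0.248, 0.001]
ft_force: [1.3, 0.1, -0.3]
gripper_width: 0.0657
grasp_force: 0.0
```

Emit:
arm_command --deltas '[{"tx": 0, "ty": 0, "tz": 0, "turn": -10}, {"tx": 0, "ty": 0, "tz": 0, "turn": -20}, {"tx": 0, "ty": 0, "tz": 0, "turn": -25}, {"tx": 0, "ty": 0, "tz": 0, "turn": -25}, {"tx": 0, "ty": 0, "tz": 0, "turn": -25}, {"tx": 0, "ty": 0, "tz": 0, "turn": -25}, {"tx": 0, "ty": 0, "tz": 0, "turn": -25}, {"tx": 0, "ty": 0, "tz": 0, "turn": -25}]'

```text
time_s: 15.05
eef_pos: [0.4282, -0.256, 0.3415]
orientation: [0.0, 0.999, 0.035, -0.0]
ft_force: [-0.5, -0.7, -0.0]
gripper_width: 0.0659
grasp_force: 0.0
```

Run:
```python
from look import *
T=[(-66,14,30),(-66,-14,30),(40,14,30),(40,-14,30),(117,39,15)]
print(robot.get_obs()['orientation'])
look('w4',[((.5549,-.2611,.05),T,(0,0,255))],(80,0,480,300),2)
a=capture('scene');b=capture('side')
v=np.hstack([cv2.resize(a[150:370,270:420],(400,587)),cv2.resize(b[90:250,200:360],(400,400)) if 0 else cv2.resize(b[90:250,230:340],(400,587))])
cv2.imwrite('pics/chk.png',v)
```

```text
[ 2.94237028e-05  9.99393326e-01  3.48278544e-02 -1.66634788e-05]
[ 0.4282023  -0.25600002  0.34143914] 15.1
```

View pics/w4.png

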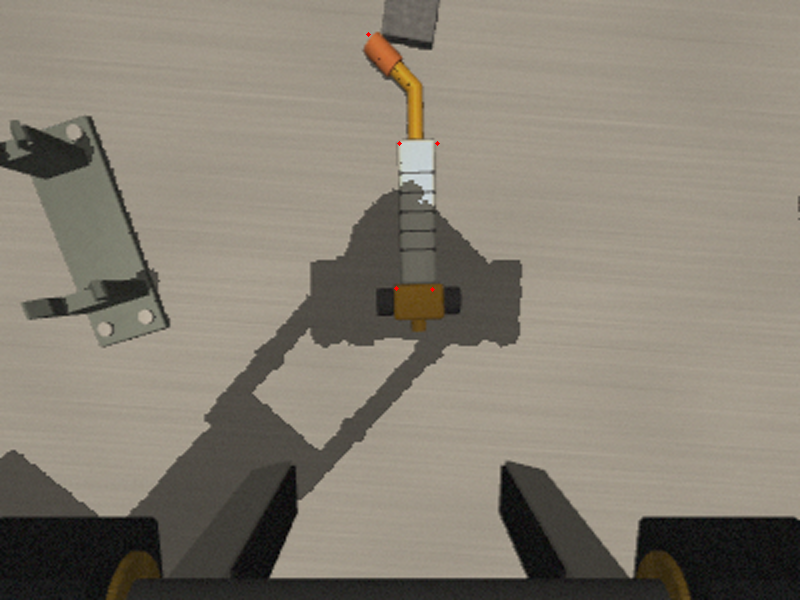

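View pics/chk.png

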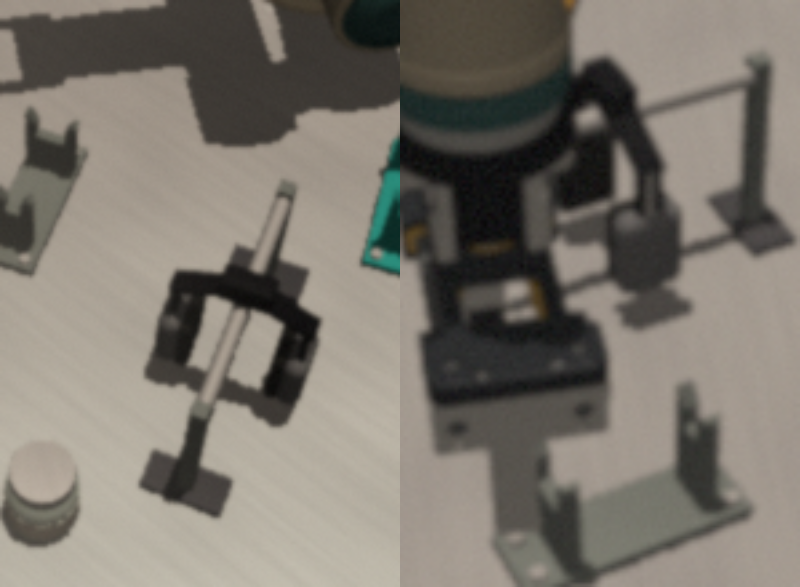

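```bash
cat > e.py <<'E'
from h import *
z=np.load('w4.npz');W=(z['K'],z['W']);w=lambda x,y:(x/2+79.75,y/2-.25)
t=[((40,14,30),w(399,141)),((40,-14,30),w(436,141)),((-66,14,30),w(401,284)),((-66,-14,30),w(437,284)),((60,0,15),w(415.5,118)),((117,39,15),w(371,38))]
r_=[((85,-30,10),w(91,116)),((-85,-30,10),w(169,326)),((-85,30,10),w(104,347))]
for n,l,s in (('t',t,[.55,-.26,.05]),('r',r_,[.51,0,.37])):
    x,r=fit([(W,l)],s);print(n,x.round(4),np.degrees(x[2]).round(2),r.round(1))
    print([ground(W,p,q[2]/1e3)[:2].round(4) for q,p in l])
E
python3 e.py
```

```text
t [ 0.5565 -0.2624  0.0836] 4.79 [ 0.2  0.1  0.4 -0.2 -0.   1.4 -0.2  1.1  0.9 -0.4 -3.4 -2. ]
[array([ 0.5953, -0.2448]), array([ 0.5972, -0.2724]), array([ 0.4916, -0.2538]), array([ 0.4936, -0.282 ]), array([ 0.6156, -0.2561]), array([ 0.6676, -0.2189])]
r [ 0.5121 -0.0072  0.3498] 20.04 [-0.2 -1.2  0.6  0.8 -0.3  0.3]
[array([ 0.6006, -0.0065]), array([ 0.4439, -0.0635]), array([ 0.4225, -0.0087])]
```

Emit:
arm_command --deltas '[{"tx": 4, "ty": -0.2, "tz": -3, "turn": 1}, {"tx": 8, "ty": -0.4, "tz": -7, "turn": 1}, {"tx": 12, "ty": -0.6, "tz": -11, "turn": 1}, {"tx": 12.8, "ty": -0.6, "tz": -15, "turn": 1}, {"tx": 12.8, "ty": -0.6, "tz": -19, "turn": 1}, {"tx": 12.8, "ty": -0.6, "tz": -23, "turn": 1}, {"tx": 12.8, "ty": -0.6, "tz": -25, "turn": 1}, {"tx": 12.8, "ty": -0.6, "tz": -25, "turn": 1}]'

```text
time_s: 16.2
eef_pos: [0.5551, -0.2613, 0.0896]
orientation: [-0.001, 0.999, 0.043, -0.002]
ft_force: [-0.2, 0.7, 0.8]
gripper_width: 0.066
grasp_force: 0.0
```

Emit:
arm_command --deltas '[{"tx": 0, "ty": 0, "tz": -2, "turn": 0}, {"tx": 0, "ty": 0, "tz": -4, "turn": 0}, {"tx": 0, "ty": 0, "tz": -5.5, "turn": 0}, {"tx": 0, "ty": 0, "tz": -6.3, "turn": 0}, {"tx": 0, "ty": 0, "tz": -6.6, "turn": 0}, {"tx": 0, "ty": 0, "tz": -6.6, "turn": 0}, {"tx": 0, "ty": 0, "tz": -6.6, "turn": 0}, {"tx": 0, "ty": 0, "tz": -6.6, "turn": 0}]'

```text
time_s: 17.2
eef_pos: [0.5565, -0.2622, 0.0259]
orientation: [0.0, 0.999, 0.043, 0.0]
ft_force: [-0.8, -0.2, 0.7]
gripper_width: 0.0658
grasp_force: 0.0
```

Emit:
arm_command --deltas '[{"tx": 0, "ty": 0, "tz": 0, "turn": 0}, {"tx": 0, "ty": 0, "tz": 0, "turn": 0}, {"tx": 0, "ty": 0, "tz": 0, "turn": 0}, {"tx": 0, "ty": 0, "tz": 0, "turn": 0}, {"tx": 0, "ty": 0, "tz": 0, "turn": 0}, {"tx": 0, "ty": 0, "tz": 0, "turn": 0}, {"tx": 0, "ty": 0, "tz": 0, "turn": 0}, {"tx": 0, "ty": 0, "tz": 0, "turn": 0}]' --jaw 0

```text
time_s: 18.2
eef_pos: [0.5562, -0.2619, 0.0255]
orientation: [-0.0, 0.999, 0.043, -0.0]
ft_force: [0.1, 1.1, -0.5]
gripper_width: 0.0278
grasp_force: 30.0
```

Emit:
arm_command --deltas '[{"tx": 0, "ty": 0, "tz": 1.5, "turn": 0}, {"tx": 0, "ty": 0, "tz": 4, "turn": 0}, {"tx": 0, "ty": 0, "tz": 8, "turn": 0}, {"tx": 0, "ty": 0, "tz": 12, "turn": 0}, {"tx": 0, "ty": 0, "tz": 16, "turn": 0}, {"tx": 0, "ty": 0, "tz": 20, "turn": 0}, {"tx": 0, "ty": 0, "tz": 24, "turn": 0}, {"tx": 0, "ty": 0, "tz": 27, "turn": 0}]'

```text
time_s: 19.2
eef_pos: [0.556, -0.2621, 0.2979]
orientation: [0.001, 0.999, 0.043, 0.001]
ft_force: [0.6, 0.2, -4.2]
gripper_width: 0.0281
grasp_force: 30.0
```

Emit:
arm_command --deltas '[{"tx": -2, "ty": 2, "tz": 0, "turn": 4}, {"tx": -5, "ty": 4, "tz": 0, "turn": 8}, {"tx": -8, "ty": 7, "tz": 0, "turn": 12}, {"tx": -10.6, "ty": 9.2, "tz": 0, "turn": 16}, {"tx": -10.6, "ty": 9.2, "tz": 0, "turn": 16}, {"tx": -10.6, "ty": 9.2, "tz": 0, "turn": 16}, {"tx": -10.6, "ty": 9.2, "tz": 0, "turn": 16}, {"tx": -10.6, "ty": 9.2, "tz": 0, "turn": 16}]'

```text
time_s: 20.2
eef_pos: [0.4507, -0.1706, 0.2952]
orientation: [-0.0, 0.983, 0.182, -0.0]
ft_force: [-0.4, -0.3, -3.9]
gripper_width: 0.0277
grasp_force: 30.0
```

Run:
```python
from look import *
print(robot.get_obs()['orientation'])
look('w5',[((.5123,-.0034,.3657),RE+[(-50,17,92),(-50,-17,92),(56,9,96),(56,-9,96)],(0,255,0))],(80,0,480,300),2)
```

```text
[-7.15837079e-05  9.83344280e-01  1.81752570e-01 -1.58657351e-04]
[ 0.45058871 -0.17046675  0.29516481] 20.25
```

View pics/w5.png

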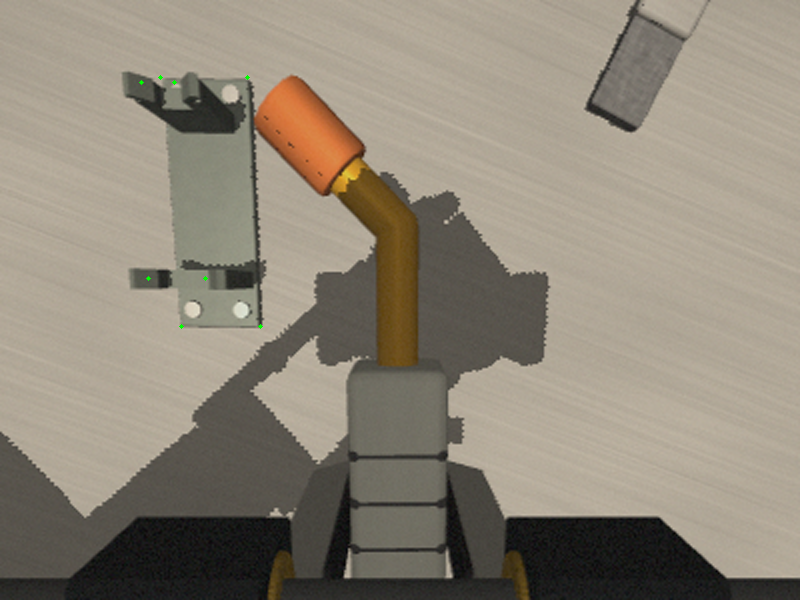

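Run:
```python
from h import *
z=np.load('w5.npz');W=(z['K'],z['W']);im=cv2.imread('pics/w5raw.png')
s=(.5123,-.0034,.3657)
t=np.array([.45059,-.17047,np.radians(20.94)]);zz=.2952-.0255
P=np.array([(40,14,30),(40,-14,30),(40,6,15),(40,-6,15),(78,0,15),(117,39,15)])/1e3+[0,0,zz]
print(proj(W,place(t,P)).round(1).tolist(),'view:',((proj(W,place(t,P))-[80,0])*2).round(0).tolist())
x0,y0,sc=130,25,8
c=cv2.resize(im[y0:y0+45,x0:x0+85],None,fx=sc,fy=sc,interpolation=cv2.INTER_CUBIC)
d=cv2.resize(im[120:120+30,x0:x0+85],None,fx=sc,fy=sc,interpolation=cv2.INTER_CUBIC)
for y0_,pic,L in((y0,c,[(x,y,96) for x in(50,62) for y in(19,9,-9,-19)]),(120,d,[(x,y,92) for x in(-44,-56) for y in(27,17,-17,-27)])):
    for u in proj(W,place(s,np.array(L)/1e3)): cv2.circle(pic,(int((u[0]-x0+.5)*sc),int((u[1]-y0_+.5)*sc)),3,(0,0,255),-1)
v=np.vstack([c,d]);v=np.clip(v.astype(float)*1.5,0,255).astype('uint8')
cv2.imwrite('pics/z5.png',v)
```

```text
[[253.0, 189.6], [304.9, 189.6], [268.8, 185.4], [289.1, 185.4], [279.0, 118.0], [205.4, 41.0]] view: [[346.0, 379.0], [450.0, 379.0], [378.0, 371.0], [418.0, 371.0], [398.0, 236.0], [251.0, 82.0]]
```

View pics/z5.png

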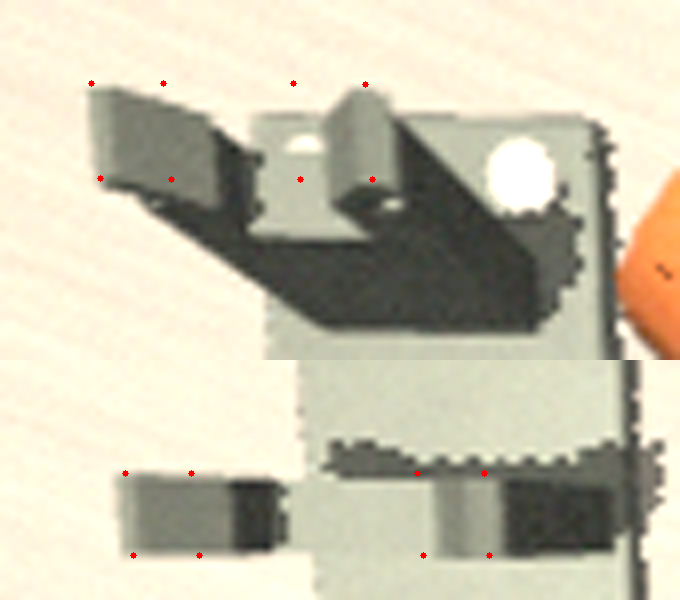

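Emit:
arm_command --deltas '[{"tx": 1, "ty": 3, "tz": 0, "turn": 0}, {"tx": 2.5, "ty": 7, "tz": 0, "turn": 0}, {"tx": 4, "ty": 11, "tz": 0, "turn": 0}, {"tx": 5.5, "ty": 15, "tz": 0, "turn": 0}, {"tx": 6.2, "ty": 16.7, "tz": 0, "turn": 0}, {"tx": 6.2, "ty": 16.7, "tz": -2, "turn": 0}, {"tx": 6.2, "ty": 16.7, "tz": -5, "turn": 0}, {"tx": 6.2, "ty": 16.7, "tz": -8, "turn": 0}]'

```text
time_s: 21.25
eef_pos: [0.5125, -0.0038, 0.2147]
orientation: [0.001, 0.983, 0.182, 0.0]
ft_force: [1.3, -0.4, -3.8]
gripper_width: 0.0274
grasp_force: 30.0
```

Emit:
arm_command --deltas '[{"tx": 0, "ty": 0, "tz": -2.5, "turn": 0}, {"tx": 0, "ty": 0, "tz": -5, "turn": 0}, {"tx": 0, "ty": 0, "tz": -7, "turn": 0}, {"tx": 0, "ty": 0, "tz": -8, "turn": 0}, {"tx": 0, "ty": 0, "tz": -8.2, "turn": 0}, {"tx": 0, "ty": 0, "tz": -8.2, "turn": 0}, {"tx": 0, "ty": 0, "tz": -8.2, "turn": 0}, {"tx": 0, "ty": 0, "tz": -8.2, "turn": 0}]'

```text
time_s: 22.25
eef_pos: [0.5126, -0.0031, 0.1341]
orientation: [0.0, 0.983, 0.182, 0.001]
ft_force: [0.4, -1.4, -4.0]
gripper_width: 0.0276
grasp_force: 30.0
```

Run:
```python
from look import *
o=robot.get_obs();print(o['eef_pos'],o['orientation'],o['ft_force'])
b=capture('side');a=capture('scene')
t=np.array([o['eef_pos'][0],o['eef_pos'][1],np.radians(20.95)]);zz=o['eef_pos'][2]-.0255
P=np.array([(-66,-14,0),(40,-14,0),(60,0,15),(78,0,15),(117,39,15),(-66,-14,30),(40,-14,30)])/1e3+[0,0,zz]
out=[]
for c,im,(x0,y0,w,h) in(('side',b,(190,150,160,100)),('scene',a,(230,170,100,100))):
    k=400/w if 0 else 5; v=cv2.resize(im[y0:y0+h,x0:x0+w],None,fx=k,fy=k,interpolation=cv2.INTER_CUBIC) if c=='side' else None
    if v is None: continue
    for u in proj(mats(c),place(t,P)): cv2.circle(v,(int((u[0]-x0+.5)*k),int((u[1]-y0+.5)*k)),3,(255,0,255),-1)
    cv2.imwrite('pics/seat.png',v)
```

```text
[ 0.51257566 -0.00308279  0.13408806] [2.61099778e-04 9.83288235e-01 1.82054515e-01 5.75913496e-04] [ 0.35600599 -1.35261866 -3.96928706]
```

View pics/seat.png

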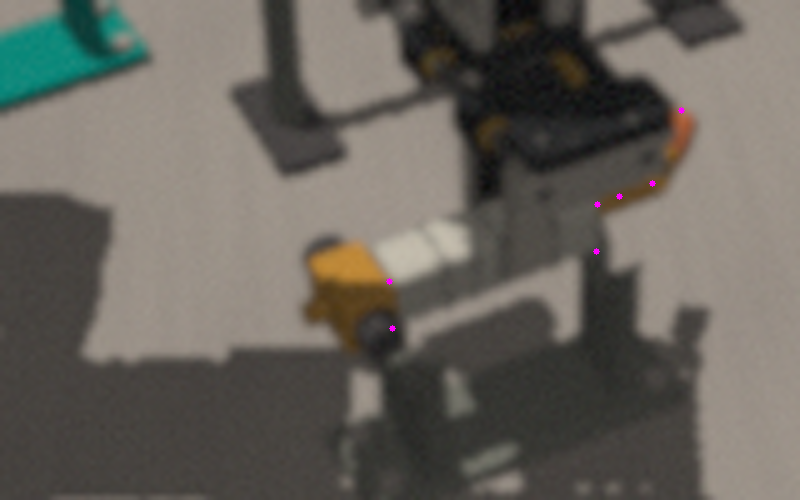

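Emit:
arm_command --deltas '[{"tx": 0, "ty": 0, "tz": -0.8, "turn": 0}, {"tx": 0, "ty": 0, "tz": -1.6, "turn": 0}, {"tx": 0, "ty": 0, "tz": -2.4, "turn": 0}, {"tx": 0, "ty": 0, "tz": -3.2, "turn": 0}, {"tx": 0, "ty": 0, "tz": -3.8, "turn": 0}, {"tx": 0, "ty": 0, "tz": -4.3, "turn": 0}, {"tx": 0, "ty": 0, "tz": -4.6, "turn": 0}, {"tx": 0, "ty": 0, "tz": -4.6, "turn": 0}]'

```text
time_s: 23.35
eef_pos: [0.5122, -0.003, 0.0874]
orientation: [0.0, 0.983, 0.182, -0.0]
ft_force: [-0.4, -1.2, -5.2]
gripper_width: 0.0277
grasp_force: 30.0
```

Emit:
arm_command --deltas '[{"tx": 0, "ty": 0, "tz": -0.1, "turn": 0}, {"tx": 0, "ty": 0, "tz": -0.2, "turn": 0}, {"tx": 0, "ty": 0, "tz": -0.2, "turn": 0}, {"tx": 0, "ty": 0, "tz": -0.2, "turn": 0}, {"tx": 0, "ty": 0, "tz": -0.2, "turn": 0}, {"tx": 0, "ty": 0, "tz": -0.2, "turn": 0}, {"tx": 0, "ty": 0, "tz": -0.2, "turn": 0}, {"tx": 0, "ty": 0, "tz": -0.2, "turn": 0}]'

```text
time_s: 24.35
eef_pos: [0.5122, -0.0031, 0.0855]
orientation: [0.0, 0.983, 0.182, 0.0]
ft_force: [0.3, -0.0, -4.1]
gripper_width: 0.028
grasp_force: 30.0
```

Emit:
arm_command --deltas '[{"tx": 0, "ty": 0, "tz": -0.1, "turn": 0}, {"tx": 0, "ty": 0, "tz": -0.1, "turn": 0}, {"tx": 0, "ty": 0, "tz": -0.1, "turn": 0}, {"tx": 0, "ty": 0, "tz": -0.2, "turn": 0}, {"tx": 0, "ty": 0, "tz": -0.2, "turn": 0}, {"tx": 0, "ty": 0, "tz": -0.2, "turn": 0}, {"tx": 0, "ty": 0, "tz": -0.2, "turn": 0}, {"tx": 0, "ty": 0, "tz": -0.2, "turn": 0}]'

```text
time_s: 25.35
eef_pos: [0.5123, -0.0031, 0.0853]
orientation: [0.0, 0.983, 0.182, 0.0]
ft_force: [-4.4, 0.2, 12.0]
gripper_width: 0.0278
grasp_force: 30.0
```

Seated contact is felt at the expected height; release and retreat.

Emit:
arm_command --deltas '[{"tx": 0, "ty": 0, "tz": 0.1, "turn": 0}, {"tx": 0, "ty": 0, "tz": 0.1, "turn": 0}, {"tx": 0, "ty": 0, "tz": 0.1, "turn": 0}, {"tx": 0, "ty": 0, "tz": 0.1, "turn": 0}, {"tx": 0, "ty": 0, "tz": 0.1, "turn": 0}, {"tx": 0, "ty": 0, "tz": 0.1, "turn": 0}, {"tx": 0, "ty": 0, "tz": 0.1, "turn": 0}, {"tx": 0, "ty": 0, "tz": 0.1, "turn": 0}]' --jaw 0.7

```text
time_s: 26.35
eef_pos: [0.5122, -0.0031, 0.0845]
orientation: [0.0, 0.983, 0.182, 0.0]
ft_force: [-1.1, -0.4, 0.2]
gripper_width: 0.0661
grasp_force: 0.0
```

Emit:
arm_command --deltas '[{"tx": 0, "ty": 0, "tz": 2, "turn": 0}, {"tx": 0, "ty": 0, "tz": 5, "turn": 0}, {"tx": 0, "ty": 0, "tz": 9, "turn": 0}, {"tx": 0, "ty": 0, "tz": 13, "turn": 0}, {"tx": 0, "ty": 0, "tz": 18, "turn": 0}, {"tx": -4, "ty": -2, "tz": 22, "turn": 0}, {"tx": -9, "ty": -4, "tz": 25, "turn": 0}, {"tx": -13, "ty": -5, "tz": 25, "turn": 0}]'

```text
time_s: 27.35
eef_pos: [0.3817, -0.0539, 0.337]
orientation: [0.002, 0.983, 0.182, 0.002]
ft_force: [-0.2, -0.4, 0.1]
gripper_width: 0.0659
grasp_force: 0.0
```

Run:
```python
from look import *
W=mats('wrist');im=capture('wrist');o=robot.get_obs();print(o['time_s'],o['eef_pos'])
cv2.imwrite('pics/fraw.png',im)
hsv=cv2.cvtColor(im,cv2.COLOR_BGR2HSV)
s=(.5123,-.0034,.3657)
# expected seated silhouette samples: colour at predicted points of the seated torch
for n,p in {'handle+':(40,0,90),'handle0':(0,0,90),'handle-':(-30,0,90),'neck46':(47,0,81),'neck70':(70,0,81),'nozz':(108,28,81),'valve':(-80,0,90),'offL':(0,25,75),'offR':(0,-25,75)}.items():
    u=proj(W,place(s,np.array(p)/1e3))[0].round().astype(int);print(n,u,hsv[u[1],u[0]] if 0<=u[1]<420 else '')
# neck centreline: brass pixels per row
m=(hsv[...,0]>8)&(hsv[...,0]<28)&(hsv[...,1]>150)
for y in range(20,260,12):
    x=np.where(m[y])[0]
    if len(x):print(y,x.min(),x.max(),len(x))
for c in('scene','side'):
    capture(c)
    for q in('torch','ear_defenders'):print(c,q,[(np.round(d['box']).tolist(),round(d['confidence'],2)) for d in recognise(c,q)])
    for q,P,s2 in(('torch',[(a,b,z) for a,b in((-94,34),(-94,-34),(117,39),(78,0)) for z in(60,90)],s),('ears',[(a,b,z) for a in(-27,27) for b in(-73,73) for z in(28,98)]+[(0,0,178)],(.538,.274,.3286))):
        u=proj(mats(c),place(s2,np.array(P)/1e3));print(' exp',q,u.min(0).round(),u.max(0).round())
```

```text
27.4 [ 0.37617534 -0.05378815  0.33609045]
handle+ [278  49] [ 67  11 202]
handle0 [278  82] [ 95  14 205]
handle- [278 107] [ 23  32 104]
neck46 [278  45] [ 20 205 193]
neck70 [278  25] [ 19 200 193]
nozz [255  -9] 
valve [278 145] [ 19 196 100]
offL [259  85] [ 26  34 119]
offR [296  85] [24 27 93]
20 273 281 9
32 273 281 9
44 273 281 9
140 264 291 28
152 264 291 28
scene torch [([271.0, 184.0, 306.0, 249.0], 0.75)]
scene ear_defenders [([328.0, 247.0, 388.0, 302.0], 0.68), ([324.0, 217.0, 386.0, 347.0], 0.66)]
 exp torch [271. 180.] [305. 253.]
 exp ears [325. 254.] [390. 304.]
side torch [([252.0, 190.0, 330.0, 235.0], 0.71), ([373.0, 191.0, 430.0, 242.0], 0.23)]
side ear_defenders [([271.0, 106.0, 307.0, 168.0], 0.85), ([238.0, 105.0, 336.0, 183.0], 0.34)]
 exp torch [248. 182.] [325. 240.]
 exp ears [268. 109.] [309. 172.]
```

Run:
```python
from look import *
W=mats('wrist');im=capture('wrist');o=robot.get_obs();print(o['time_s'],o['eef_pos'],abs(o['joint_vel']).max())
hsv=cv2.cvtColor(im,cv2.COLOR_BGR2HSV);s=(.5123,-.0034,.3657)
m=(hsv[...,1]>150)
print('brass rows',[y for y in range(200) if m[y,276:281].all()])
for p in((40,0,81),(-66,0,90),(-94,0,90)):print(p,proj(W,place(s,np.array(p)/1e3))[0].round(1))
```

```text
27.75 [ 0.38307267 -0.05287118  0.33398579] 0.003241900071866933
brass rows [12, 13, 14, 15, 16, 17, 18, 19, 20, 21, 22, 23, 24, 25, 26, 27, 28, 29, 30, 31, 32, 33, 34, 35, 36, 37, 38, 39, 40, 41, 42, 43, 44, 45, 46, 134, 135, 136, 137, 138, 139, 140, 141, 142, 143, 144, 145, 146, 147, 148, 149, 150, 151, 152, 153, 154, 155, 156, 157, 158, 159, 160]
(40, 0, 81) [279.1  50.5]
(-66, 0, 90) [278.9 135.2]
(-94, 0, 90) [278.9 156.3]
```

```bash
python3 -c "
from station import *
print(close_job())"
```

```text
the job is handed in; nothing more can be done
None
```

The ear defenders hang freely over the bar, one cup on each side, and the torch lies seated in the grey rest. The job was handed in at about 28 s with the arm clear, and I never moved the firebrick, jar or brush, though I did not re-check them at the end.

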